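# Put the microscope objectives away in the caddy by length

## Task

Put the four microscope objectives away in the grey caddy, one to a bay, standing upright with the lens up on the bay floor, in order of length: the shortest in the bay next to the black carrying knob, the longest in the bay farthest from it. The two eyepieces with the wide rubber cups do not belong in it: leave them where they stand.

Things in the scene. Friction and masses are not known exactly. Their poses are not given: they have to be found in the camera images.
- caddy: Fixed grey caddy, any heading. Origin: at bench height under the middle of its row of 4 bays; x along the row to the knob, z up. Bay centres x = +75 (next to knob), +25, -25, -75 mm, y = 0; bays 46 mm square inside, floor 4 mm above the bench, 4 mm walls, tops 11 mm above the bench. Knob: 22 mm black ball on a post at x = +122 mm, top 54 mm up. Spans x -102 to +140, y +-27 mm.
- objective_40: The shortest of the four microscope objectives: plain metal barrel of constant diameter 28 mm, 40 mm tall in all, its top 6 mm tapering to an 18 mm nose with a small lens; two thin dark rings. Stands upright on the bench; origin at the centre of its underside, z up through the lens. 70 g, give or take 40 percent.
- objective_50: The second shortest of the four microscope objectives: plain metal barrel of constant diameter 28 mm, 50 mm tall in all, its top 6 mm tapering to an 18 mm nose with a small lens; two thin dark rings. Stands upright on the bench; origin at the centre of its underside, z up through the lens. 82 g, give or take 40 percent.
- objective_60: The second longest of the four microscope objectives: plain metal barrel of constant diameter 28 mm, 60 mm tall in all, its top 6 mm tapering to an 18 mm nose with a small lens; two thin dark rings. Stands upright on the bench; origin at the centre of its underside, z up through the lens. 94 g, give or take 40 percent.
- objective_70: The longest of the four microscope objectives: plain metal barrel of constant diameter 28 mm, 70 mm tall in all, its top 6 mm tapering to an 18 mm nose with a small lens; two thin dark rings. Stands upright on the bench; origin at the centre of its underside, z up through the lens. 106 g, give or take 40 percent.
- eyepiece_1: One of two alike eyepieces (not an objective): narrow metal tube 25 mm in diameter and 26 mm high below, wider metal head 36 mm in diameter above it, and a black rubber eyecup flaring to 42 mm on top; 54 mm tall. Stands upright, loose; origin at the centre of its underside.
- eyepiece_2: The other of two alike eyepieces (not an objective): narrow metal tube 25 mm in diameter and 26 mm high below, wider metal head 36 mm in diameter above it, and a black rubber eyecup flaring to 42 mm on top; 54 mm tall. Stands upright, loose; origin at the centre of its underside.

How it is judged:
At the end, for the whole second after the job is handed in: Each objective stands upright (within 0.1 rad) and at rest on the floor of its bay (height within 3 mm, at most 12 mm off the bay centre along or across): shortest next to the knob, then by length to the longest in the far bay. Both eyepieces are within 30 mm of where they stood (x of objective_40 in the frame of caddy between 0.063 and 0.087 m and y of objective_40 in the frame of caddy between -0.012 and 0.012 m and z of objective_40 in the frame of caddy between 0.001 and 0.007 m and angle between each of objective_40, objective_50, objective_60, objective_70's own z axis and vertical below 0.1 rad and linear speed of each of objective_40, objective_50, objective_60, objective_70 below 0.02 m/s and x of objective_50 in the frame of caddy between 0.013 and 0.037 m and y of objective_50 in the frame of caddy between -0.012 and 0.012 m and z of objective_50 in the frame of caddy between 0.001 and 0.007 m and x of objective_60 in the frame of caddy between -0.037 and -0.013 m and y of objective_60 in the frame of caddy between -0.012 and 0.012 m and z of objective_60 in the frame of caddy between 0.001 and 0.007 m and x of objective_70 in the frame of caddy between -0.087 and -0.063 m and y of objective_70 in the frame of caddy between -0.012 and 0.012 m and z of objective_70 in the frame of caddy between 0.001 and 0.007 m and distance of each of eyepiece_1, eyepiece_2 from where it was at the start of the episode below 0.03 m); the robot touches nothing.
It fails at once if eyepiece_1 is moved more than 30 mm or tipped over (distance of eyepiece_1 from where it was at the start of the episode above 0.03 m or angle between eyepiece_1's own z axis and vertical above 0.5 rad).
It fails at once if eyepiece_2 is moved more than 30 mm or tipped over (distance of eyepiece_2 from where it was at the start of the episode above 0.03 m or angle between eyepiece_2's own z axis and vertical above 0.5 rad).
It also fails if it takes over 106 s, if anything falls off the work surface, if the arm or the gripper's body presses on something with over 40 N, if the wrist force passes 120 N, or if a joint passes its speed limit or range.

## Robot

A 7-joint arm with a two-finger parallel gripper is mounted at the origin on the work surface. World frame = base frame: x ahead of the robot, y to its left, z up, the work surface at z = 0. Lengths are in m, angles in rad, forces in N, time in s.
With the tool pointing down it reaches from about 0.35 to 0.9 m from the base axis. Payload 8.1 kg.
Tool frame: the origin (TCP) lies midway between the tips of the shut fingers; the grasp point (between the pads) lies 19 mm behind it; z points along the fingers, x is the direction in which the jaws open and shut, and the axes are right-handed (so a half turn about z gives the same grasp; the last joint's range is limited). The gripper opens to 92 mm and grips with 3 to 60 N. Pads are 19 mm wide; open, the fingers measure 130 mm over their backs; the gripper's body (75 mm by 190 mm) begins 47 mm behind the grasp point.
Start: joints at [-0.103, 0.434, 0.025, 1.573, -0.012, 1.134, -0.075], TCP at [0.625, -0, 0.227] pointing down, gripper open.
Joint ranges: [-2.62, 2.62], [-0.44, 2.09], [-1.27, 1.32], [0.08, 2.57], [-1.32, 4.46], [0.12, 2], [-2.74, 2.74]. Speed limits (rad/s): [2.22, 2.22, 3.01, 3.01, 3.14, 3.14, 3.14].

## Interface

Orientations are given as a rotation vector (axis times angle).
In Python, from cell import arm gives the robot as it stands.
- The arm moves only by the tool jog_arm, never from a script. Its argument "commands" is a list of rows, each an object with "translation": the shift along the tool's x, y, z in mm, a list of three; "turn": the turn, a rotation vector about the tool's x, y, z in rad, a list of three. A call has 1 to 12 rows; each row is the pose to reach, as a shift and turn from the pose commanded when the call began, along the tool's axes at that moment; what a row does not reach only later rows make up. A row lasts 1/12 s, in which the tool goes at most 41.7 mm and 7.16 degrees, less where a joint would pass 70% of its speed; a pose out of reach is approached as far as the arm can. A call with a gripper value outside its range is refused whole. "claw" is the closure, from -1 (fully open) to 1 (shut), so that 0 is half open, set as the call begins (left out, the last holds). The fingers move at their own pace and stop on an object; "grip_force" is the grip in N (left out, the last holds). Time passes only in rows, so rows that repeat a pose let the fingers close. It gives the time, the measured TCP pose, the force and the opening at its end, in the units of the state.
- arm.observe(): the state, without advancing time (a new reading comes with each control period).
- arm.get_image(name): name is "scene" or "side" or "wrist"; returns the picture (384x512x3 uint8, blue, green, red); there is no depth.
- arm.camera_info(name): a dict with "vertical_fov" (degrees; the focal length in pixels is half the picture's height over the tangent of half this angle, whatever the lens; pixels are square), "cx", "cy" (the principal point, pixels), "distortion" ([k1, k2, p1, p2, k3] as OpenCV has them; the pictures are not rectified), "eye" and "rotation" of the camera in the world. Camera axes: x right, y up, looking along -z (the intrinsics and any distortion apply to the point x, -y, -z); pixel columns grow to the right and rows downward; lengths in m; the calibration is good to about 2 mm. A picture is of the moment at which its call begins: read the wrist's pose just before it. camera_info takes no time and is no camera call; for the wrist camera it gives the pose at the moment of the call.
- arm.sign_off(): hands the job in, once; it reports no verdict.
Trained networks look in the newest picture that a camera, given by its name, has taken for a name from the list of things; names that differ only in an ending like _2 or _b are one class to them, and where a whole thing is asked for, a point or a joint stands for the part that bears it (a point fixed in the world has none). Each returns a list of dicts, best first, with "confidence" (0 to 1); they miss things now and then, are a little off and sometimes report something else, mostly with a low value. They report only what shows in the picture. A call takes as long as a camera call.
- arm.trace(camera, query): "region" (384x512 bool, what is visible of it) and "box" ([left, top, width, height] in pixels, round what is visible of it).
- arm.landmark_of(camera, query): "at" ([column, row] in pixels: a listed point, or the origin of a listed thing).
The state is a dict: "clock": time; "joints": joint angles; "dq": joint speeds; "joint_efforts": joint torques, N m; "position": TCP position; "ee_rot": TCP orientation; "force": force on the tool from outside, world axes, zero at the start; "ft_torque": the same for the moment, N m; "width": opening from 0.0 (shut) to 1.0 (fully open).
Only numpy, scipy, OpenCV 4.12 (cv2) and the standard library are available. Lean on these libraries where they do the work, as an engineer would, in place of code of your own. Each camera call takes 0.05 s, during which the arm holds its last target. There are 200 camera calls.

## Working session

There is one attempt and no reset: what is moved stays moved. The work goes in short steps, Python scripts to look and compute and a tool call to move; the robot and the scene stay as the last step left them, time stands still between calls to the robot, and variables do not carry over. Pictures are saved under pics/ and viewed, about 12 in all and at most 16, crops included, and the job is handed in when it is done.

Besides the shell and the picture viewer there is one more tool, called after "Call:" as name(argument=value, ...) on one line, values as JSON. jog_arm: Moves the arm, as the interface text tells. Its arguments: {"type":"object","properties":{"commands":{"type":"array","items":{"type":"object","properties":{"translation":{"type":"array","items":{"type":"number"}},"turn":{"type":"array","items":{"type":"number"}}}}},"claw":{"type":"number"},"grip_force":{"type":"number"}},"required":["commands"]}

```bash
mkdir -p pics; cat > h.py <<'E'
import numpy as np, cv2
from cell import arm
def K(i):
    f=192/np.tan(np.radians(i['vertical_fov'])/2)
    return np.array([[f,0,i['cx']],[0,f,i['cy']],[0,0,1.]]),np.array(i['distortion'],float)
def R_of(i):
    r=np.array(i['rotation'],float)
    return r if r.shape==(3,3) else cv2.Rodrigues(r)[0]
def ray(i,px):
    k,d=K(i); u=cv2.undistortPoints(np.array([[px]],float),k,d)[0,0]
    return np.array(i['eye']),R_of(i)@np.array([u[0],-u[1],-1])
def at_z(i,px,z):
    e,r=ray(i,px); return e+r*(z-e[2])/r[2]
def proj(i,P):
    k,d=K(i); c=(np.atleast_2d(P)-i['eye'])@R_of(i); c=c*[1,-1,-1]
    return cv2.projectPoints(c,np.zeros(3),np.zeros(3),k,d)[0][:,0]
E
python3 - <<'E'
from h import *
print(arm.observe())
ims=[]
for n in ['scene','side','wrist']:
    i=arm.camera_info(n); print(n,i)
    im=arm.get_image(n); cv2.imwrite(f'pics/{n}0.png',im)
for n in ['scene','side']:
    i=arm.camera_info(n)
    for q in ['caddy','objective_40','objective_50','objective_60','objective_70','eyepiece_1']:
        for d in arm.landmark_of(n,q): print(n,q,round(d['confidence'],2),np.round(d['at'],1),at_z(i,d['at'],0)[:2].round(4))
E
```

```text
{'clock': 0.0, 'joints': array([-0.10259766,  0.4352408 ,  0.02494478,  1.57405936, -0.01158861,
        1.13399075, -0.07510432]), 'dq': array([ 0.00151915, -0.00075284, -0.00183213, -0.00020342,  0.00026806,
       -0.00090736, -0.00167092]), 'joint_efforts': array([ 3.89017032e-04, -6.67853522e+01,  9.84863900e-01, -3.14464223e+01,
       -6.05165795e-02,  4.27553023e-02,  1.12382318e-04]), 'position': array([ 6.24509062e-01, -4.44336338e-05,  2.25948167e-01]), 'ee_rot': array([ 3.14145158e+00, -7.17264708e-05, -2.43028963e-03]), 'force': array([ 0.00357952,  0.02164466, -0.22415318]), 'ft_torque': array([-0.03572527,  0.03158942,  0.00730958]), 'width': 1.0001753889077385}
scene {'vertical_fov': 49.72811208162348, 'cx': 260.8298614461462, 'cy': 189.96418837544815, 'distortion': array([-0.08506012,  0.        ,  0.        ,  0.        ,  0.        ]), 'eye': array([1.18759632, 0.50193257, 0.6042647 ]), 'rotation': array([0.57778449, 1.0697129 , 1.94620086])}
side {'vertical_fov': 55.17709216410447, 'cx': 255.33986166175518, 'cy': 191.75995564471873, 'distortion': array([-0.0392259
[... 1814 characters left out ...]
64 ]
side objective_50 0.75 [255.8 314.1] [ 0.3582 -0.2578]
side objective_50 0.64 [213.7 132.6] [0.4972 0.3128]
side objective_50 0.63 [250.9 136.7] [0.5864 0.2471]
side objective_60 0.82 [370.4 266.4] [ 0.6083 -0.264 ]
side objective_60 0.75 [255.8 314.1] [ 0.3582 -0.2578]
side objective_60 0.64 [213.7 132.6] [0.4972 0.3128]
side objective_60 0.63 [250.9 136.7] [0.5864 0.2471]
side objective_70 0.82 [370.4 266.4] [ 0.6083 -0.264 ]
side objective_70 0.75 [255.8 314.1] [ 0.3582 -0.2578]
side objective_70 0.64 [213.7 132.6] [0.4972 0.3128]
side objective_70 0.63 [250.9 136.7] [0.5864 0.2471]
side eyepiece_1 0.74 [318.8 300. ] [ 0.4747 -0.2825]
side eyepiece_1 0.7 [174.3 157.4] [0.3591 0.2469]
```

```bash
python3 - <<'E'
import cv2,numpy as np
for n in ['scene','side']:
    im=cv2.imread(f'pics/{n}0.png'); cv2.imwrite(f'pics/{n}0b.png',cv2.resize(im,(800,600),interpolation=cv2.INTER_CUBIC))
E
```

```text
(no output)
```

View pics/scene0b.png

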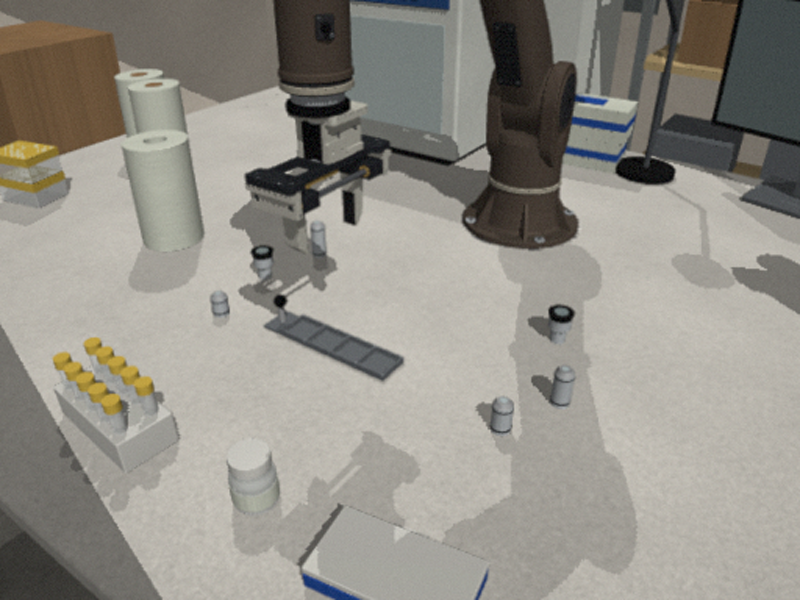

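View pics/side0b.png

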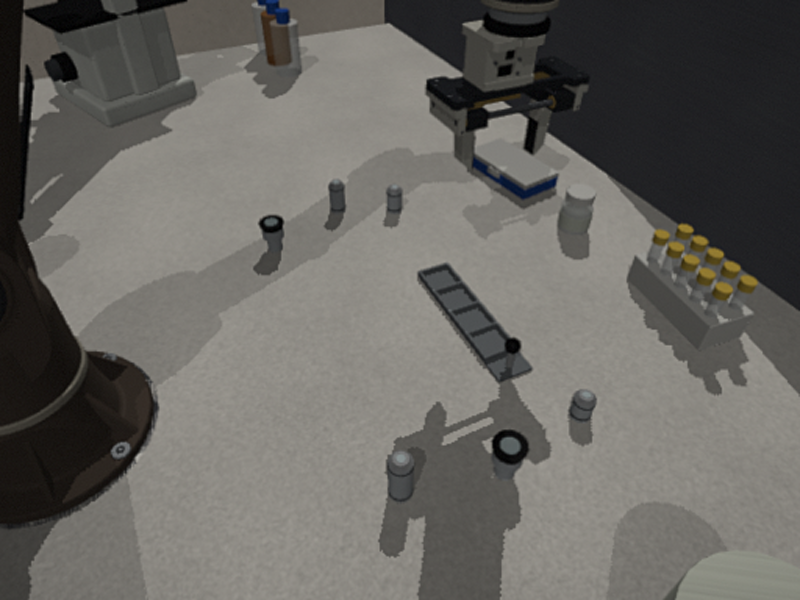

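View pics/wrist0.png

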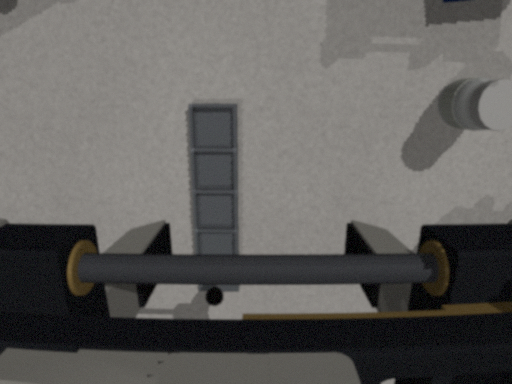

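```bash
cat > fit.py <<'E'
from h import *
from scipy.optimize import minimize
import json
infos={n:arm.camera_info(n) for n in ['scene','side']}
def circ(x,y,r,z): 
    t=np.linspace(0,2*np.pi,32); return np.c_[x+r*np.cos(t),y+r*np.sin(t),0*t+z]
S=4
def fillm(parts,i):
    m=np.zeros((384*S,512*S),np.uint8)
    for P in parts: cv2.fillConvexPoly(m,cv2.convexHull(np.round((proj(i,P)+.5)*S-.5).astype(np.int32)),1)
    return cv2.resize(m.astype(np.float32),(512,384),interpolation=cv2.INTER_AREA)
def obj(p,h): x,y=p[:2]; return [np.r_[circ(x,y,.014,0),circ(x,y,.014,h-.006),circ(x,y,.009,h)]]
def eye(p,h=0): x,y=p[:2]; return [np.r_[circ(x,y,.0125,0),circ(x,y,.0125,.026)],np.r_[circ(x,y,.018,.026),circ(x,y,.021,.054)]]
def cad(p,h=0):
    x,y,a=p; R=np.array([[np.cos(a),-np.sin(a)],[np.sin(a),np.cos(a)]])
    B=np.array([[X,Y,Z] for X in(-.102,.102) for Y in(-.027,.027) for Z in(0,.011)]);
    B2=np.array([[X,Y,Z] for X in(.102,.140) for Y in(-.027,.027) for Z in(0,.004)]); o=[B,B2]
    t=np.linspace(0,2*np.pi,16); s=np.array([[np.cos(u)*np.cos(v),np.sin(u)*np.cos(v),np.sin(v)] for u in t for v in t])
    o.append(.011*s+[.122,0,.043]); o.append(circ(.122,0,.004,0)); o[-1]=np.r_[o[-1],circ(.122,0,.004,.04)]
    return [np.c_[P[:,:2]@R.T+[x,y],P[:,2]] for P in o]
def fit(model,p0,h,regs,step):
    def c(p):
        e=0
        for n,r in regs.items():
            m=fillm(model(p,h),infos[n]); e+=1-np.minimum(m,r).sum()/np.maximum(m,r).sum()
        return e/len(regs)
    s=np.vstack([p0]+[np.array(p0)+np.eye(len(p0))[k]*step[k] for k in range(len(p0))])
    r=minimize(c,p0,method='Nelder-Mead',options=dict(initial_simplex=s,maxiter=90,xatol=2e-4,fatol=1e-4)); return r.x,r.fun
if __name__=='__main__':
    T={}
    for n in infos:
        arm.get_image(n)
        for q in ['caddy','objective_40','eyepiece_1']: T[n,q]=[(d['confidence'],d['region'],d['box']) for d in arm.trace(n,q)]
    guess=dict(A=(.365,-.255),B=(.612,-.26),C=(.498,.305),D=(.585,.25),E1=(.356,.243),E2=(.473,-.295),cad=(.573,-.033,-1.57))
    for k,g in guess.items():
        q='caddy' if k=='cad' else 'eyepiece_1' if k[0]=='E' else 'objective_40'
        regs={}
        for n in infos:
            c=proj(infos[n],[*g[:2],.02])[0]
            b=sorted(T[n,q],key=lambda t:np.hypot(t[2][0]+t[2][2]/2-c[0],t[2][1]+t[2][3]/2-c[1]))
            if b: 
                d=np.hypot(b[0][2][0]+b[0][2][2]/2-c[0],b[0][2][1]+b[0][2][3]/2-c[1])
                if d<30: regs[n]=b[0][1].astype(np.float32)
                else: print(k,n,'far',d,b[0][0])
        if k=='cad':
            for a in(-1.57,-1.45,-1.70): print(k,list(regs),fit(cad,(g[0],g[1],a),0,regs,[.01,.01,.08]))
            for n in regs: print(n,fit(cad,g,0,{n:regs[n]},[.01,.01,.08]))
        elif k[0]=='E': print(k,list(regs),fit(eye,g,0,regs,[.015,.015]))
        else:
            for h in(.04,.05,.06,.07): print(k,h,list(regs),fit(obj,g,h,regs,[.015,.015]))
E
python3 fit.py
```

```text
A 0.04 ['scene', 'side'] (array([ 0.35816362, -0.25985148]), np.float64(0.3848573565483093))
A 0.05 ['scene', 'side'] (array([ 0.35811017, -0.26005995]), np.float64(0.27963683009147644))
A 0.06 ['scene', 'side'] (array([ 0.35847856, -0.25952443]), np.float64(0.1724083423614502))
A 0.07 ['scene', 'side'] (array([ 0.35888773, -0.25890543]), np.float64(0.10520175099372864))
B 0.04 ['scene', 'side'] (array([ 0.6101674 , -0.26124652]), np.float64(0.08782544732093811))
B 0.05 ['scene', 'side'] (array([ 0.60884864, -0.26260943]), np.float64(0.18791741132736206))
B 0.06 ['scene', 'side'] (array([ 0.60921873, -0.26231384]), np.float64(0.2990742027759552))
B 0.07 ['scene', 'side'] (array([ 0.60955968, -0.26226421]), np.float64(0.3859495520591736))
C side far 38.45834432918017 0.45
C 0.04 ['scene'] (array([0.49080602, 0.29838028]), np.float64(0.2724429965019226))
C 0.05 ['scene'] (array([0.49286265, 0.29902423]), np.float64(0.13326013088226318))
C 0.06 ['scene'] (array([0.49872074, 0.30073027]), np.float64(0.07717770338058472))
C 0.07 ['scene'] (array([0.4993215, 0.3008994]), np.float64(0.19679
[... 366 characters left out ...]
33587169647))
E1 side far 48.77033700062087 0.28
E1 ['scene'] (array([0.35957943, 0.23720785]), np.float64(0.098946213722229))
E2 ['scene', 'side'] (array([ 0.47906309, -0.28715843]), np.float64(0.09197866916656494))
cad ['scene', 'side'] (array([ 0.57342629, -0.03350285, -1.58138768]), np.float64(0.06376913189888))
cad ['scene', 'side'] (array([ 0.57346557, -0.03242857, -1.58542976]), np.float64(0.06246557831764221))
cad ['scene', 'side'] (array([ 0.57361111, -0.03344977, -1.5808944 ]), np.float64(0.06331253051757812))
scene (array([ 0.57163323, -0.0341871 , -1.58365276]), np.float64(0.04613250494003296))
side (array([ 0.57515894, -0.03161906, -1.5860434 ]), np.float64(0.03523033857345581))
```

Call:
jog_arm(commands=[{"translation":[-27,26,7]},{"translation":[-53,52,13]},{"translation":[-80,78,20]},{"translation":[-106,104,26]},{"translation":[-133,130,33]},{"translation":[-159,155,40]},{"translation":[-186,181,46]},{"translation":[-212,207,53]},{"translation":[-239,233,60]},{"translation":[-265,259,66]},{"translation":[-265,259,66]},{"translation":[-265,259,66]}], claw=-1, grip_force=20)

```text
schema error: expected keys translation, turn
```

```bash
python3 - <<'E'
from h import *
s=arm.camera_info('scene')
print('roll base', at_z(s,(109,154),0), 'roll left/right',at_z(s,(91,150),0),at_z(s,(130,150),0))
print('rack', at_z(s,(36,252),0),at_z(s,(80,298),0),at_z(s,(113,280),0))
o=arm.observe(); print(o['position'],o['ee_rot'],o['clock'])
i=arm.camera_info('wrist'); im=arm.get_image('wrist')
for P in ([.359,-.259,.07],[.359,-.259,0]): print(proj(i,P))
cv2.imwrite('pics/w1.png',im)
E
```

```text
roll base [ 0.48492065 -0.55052278  0.        ] roll left/right [ 0.49984077 -0.62405175  0.        ] [ 0.42758594 -0.51576342  0.        ]
rack [ 0.89292998 -0.30088409  0.        ] [ 0.91954812 -0.1003801   0.        ] [ 0.84849931 -0.08638288  0.        ]
[ 6.25025820e-01 -3.10629310e-05  2.26740859e-01] [ 3.14158787e+00 -1.14501131e-04  6.98091853e-05] 1.15
[[ 50.68954931 371.1542901 ]]
[[ 77.22014292 335.21925402]]
```

View pics/w1.png

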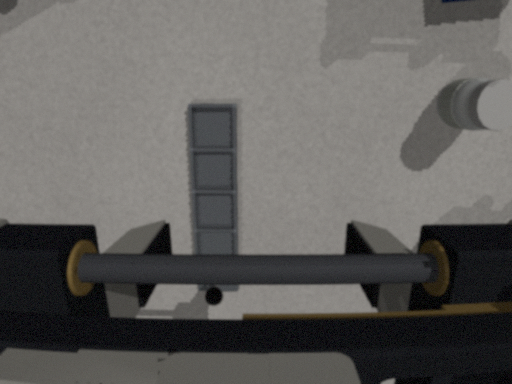

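Call:
jog_arm(commands=[{"translation":[-27,26,7],"turn":[0,0,0]},{"translation":[-53,52,13],"turn":[0,0,0]},{"translation":[-80,78,20],"turn":[0,0,0]},{"translation":[-106,104,26],"turn":[0,0,0]},{"translation":[-133,130,33],"turn":[0,0,0]},{"translation":[-159,155,40],"turn":[0,0,0]},{"translation":[-186,181,46],"turn":[0,0,0]},{"translation":[-212,207,53],"turn":[0,0,0]},{"translation":[-239,233,60],"turn":[0,0,0]},{"translation":[-265,259,66],"turn":[0,0,0]},{"translation":[-265,259,66],"turn":[0,0,0]},{"translation":[-265,259,66],"turn":[0,0,0]}], claw=-1, grip_force=20)

```text
clock: 2.2
position: [0.3584, -0.2604, 0.1607]
ee_rot: [3.141, -0.007, -0.001]
force: [1.4, 1.1, -0.1]
width: 0.997
```

```bash
python3 - <<'E'
from h import *
o=arm.observe(); print(o['position'],o['ee_rot'],o['clock'],o['joints'])
i=arm.camera_info('wrist'); im=arm.get_image('wrist')
for P in ([.359,-.259,.07],[.359,-.259,0]): print(proj(i,P))
for d in arm.landmark_of('wrist','objective_70'): print(d,at_z(i,d['at'],0))
cv2.imwrite('pics/w2.png',im)
E
```

```text
[ 0.35835374 -0.26041948  0.16071243] [ 3.14145378e+00 -7.41807533e-03 -7.03826894e-04] 2.2 [ 0.39070481  0.21550679  0.13790028  2.09066807 -0.03910077  0.83810528
  0.54690168]
[[259.04588894 188.33153484]]
[[258.93966865 169.737846  ]]
{'at': [256.6, 172.4], 'confidence': 0.9} [ 0.35665454 -0.26169529  0.        ]
{'at': [496.3, 175.2], 'confidence': 0.77} [ 0.60742223 -0.26532334  0.        ]
```

View pics/w2.png

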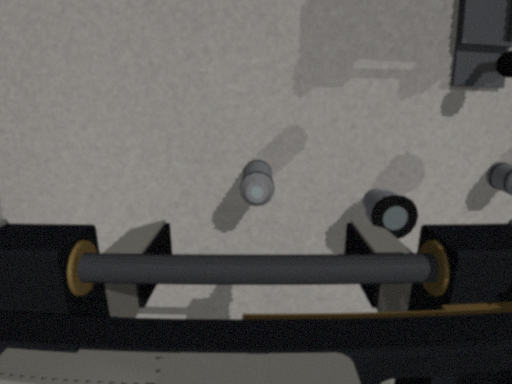

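Call:
jog_arm(commands=[{"translation":[0,0,25],"turn":[0,0,0]},{"translation":[0,0,50],"turn":[0,0,0]},{"translation":[0,0,75],"turn":[0,0,0]},{"translation":[0,0,100],"turn":[0,0,0]},{"translation":[0,0,120],"turn":[0,0,0]},{"translation":[0,0,131],"turn":[0,0,0]},{"translation":[0,0,131],"turn":[0,0,0]},{"translation":[0,0,131],"turn":[0,0,0]}])

```text
clock: 2.97
position: [0.3608, -0.2581, 0.0296]
ee_rot: [-3.141, -0.003, 0.001]
force: [1.0, -0.4, -0.3]
width: 1.0
```

Call:
jog_arm(commands=[{"translation":[0,0,0],"turn":[0,0,0]},{"translation":[0,0,0],"turn":[0,0,0]},{"translation":[0,0,0],"turn":[0,0,0]},{"translation":[0,0,0],"turn":[0,0,0]},{"translation":[0,0,0],"turn":[0,0,0]},{"translation":[0,0,0],"turn":[0,0,0]},{"translation":[0,0,0],"turn":[0,0,0]},{"translation":[0,0,0],"turn":[0,0,0]},{"translation":[0,0,0],"turn":[0,0,0]},{"translation":[0,0,0],"turn":[0,0,0]}], claw=1, grip_force=20)

```text
clock: 3.8
position: [0.3598, -0.259, 0.0297]
ee_rot: [-3.141, 0.0, 0.0]
force: [-1.8, 0.5, 1.9]
width: 0.325
```

Call:
jog_arm(commands=[{"translation":[0,0,-5],"turn":[0,0,0]},{"translation":[0,0,-15],"turn":[0,0,0]},{"translation":[0,0,-35],"turn":[0,0,0]},{"translation":[0,0,-60],"turn":[0,0,0]},{"translation":[0,0,-85],"turn":[0,0,0]},{"translation":[0,0,-105],"turn":[0,0,0]},{"translation":[0,0,-120],"turn":[0,0,0]},{"translation":[0,0,-120],"turn":[0,0,0]}])

```text
clock: 4.47
position: [0.3614, -0.2599, 0.1527]
ee_rot: [3.139, -0.0, 0.007]
force: [1.1, -0.2, -0.6]
width: 0.3
```

Call:
jog_arm(commands=[{"translation":[10,-14,0],"turn":[0,0,0]},{"translation":[30,-42,0],"turn":[0,0,0]},{"translation":[53,-74,0],"turn":[0,0,0]},{"translation":[76,-107,0],"turn":[0,0,0]},{"translation":[100,-140,0],"turn":[0,0,0]},{"translation":[123,-172,0],"turn":[0,0,0]},{"translation":[146,-205,0],"turn":[0,0,0]},{"translation":[170,-238,0],"turn":[0,0,0]},{"translation":[193,-270,0],"turn":[0,0,0]},{"translation":[207,-290,0],"turn":[0,0,0]},{"translation":[215,-301,0],"turn":[0,0,0]},{"translation":[215,-301,0],"turn":[0,0,0]}])

```text
clock: 5.47
position: [0.5758, 0.0454, 0.1487]
ee_rot: [-3.14, -0.007, 0.001]
force: [-0.7, -0.0, -0.4]
width: 0.298
```

```bash
python3 - <<'E'
from h import *
o=arm.observe(); print(o['position'],o['ee_rot'],o['clock'],o['width'],o['force'])
i=arm.camera_info('wrist'); im=arm.get_image('wrist'); s=arm.get_image('scene')
a=-1.585; c=np.array([.5735,-.033])
u=np.array([np.cos(a),np.sin(a)]); v=np.array([-u[1],u[0]])
for X in(-.102,-.05,0,.05,.102):
  for Y in(-.027,.027):
    p=proj(i,[*(c+X*u+Y*v),.011])[0]; cv2.circle(im,tuple(int(t) for t in p),3,(0,0,255),1)
cv2.imwrite('pics/w3.png',np.hstack([im[:,60:460],s[100:300,110:310].repeat(2,0).repeat(2,1)[:384]]))
E
```

```text
[0.57579262 0.04540507 0.14865278] [-3.14035884e+00 -6.56387303e-03  1.03864271e-03] 5.4667 0.2983467117543455 [-0.65523393 -0.00869063 -0.44970474]
```

View pics/w3.png

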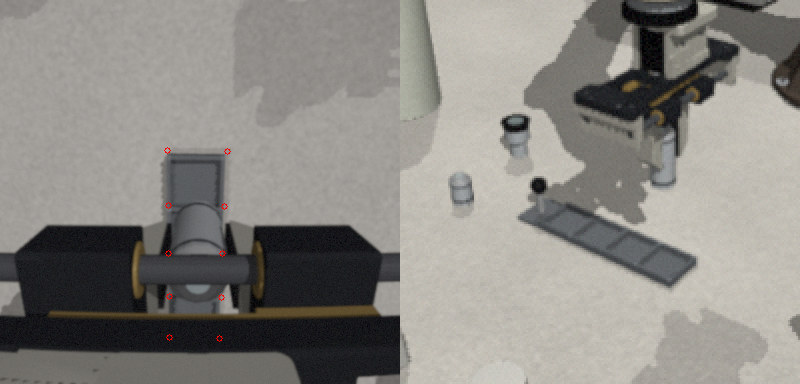

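Call:
jog_arm(commands=[{"translation":[0,2,15],"turn":[0,0,0]},{"translation":[0,2,35],"turn":[0,0,0]},{"translation":[0,2,55],"turn":[0,0,0]},{"translation":[0,2,75],"turn":[0,0,0]},{"translation":[0,2,90],"turn":[0,0,0]},{"translation":[0,2,100],"turn":[0,0,0]},{"translation":[0,2,107],"turn":[0,0,0]},{"translation":[0,2,111],"turn":[0,0,0]},{"translation":[0,2,114],"turn":[0,0,0]},{"translation":[0,2,115],"turn":[0,0,0]},{"translation":[0,2,115],"turn":[0,0,0]},{"translation":[0,2,115],"turn":[0,0,0]}])

```text
clock: 6.57
position: [0.5754, 0.04, 0.0353]
ee_rot: [-3.141, 0.0, -0.002]
force: [-0.2, 0.7, -0.6]
width: 0.3
```

Call:
jog_arm(commands=[{"translation":[0,0,0],"turn":[0,0,0]},{"translation":[0,0,0],"turn":[0,0,0]},{"translation":[0,0,0],"turn":[0,0,0]},{"translation":[0,0,0],"turn":[0,0,0]},{"translation":[0,0,0],"turn":[0,0,0]},{"translation":[0,0,0],"turn":[0,0,0]},{"translation":[0,0,0],"turn":[0,0,0]},{"translation":[0,0,0],"turn":[0,0,0]},{"translation":[0,0,0],"turn":[0,0,0]},{"translation":[0,0,0],"turn":[0,0,0]}], claw=-1)

```text
clock: 7.4
position: [0.575, 0.04, 0.0347]
ee_rot: [3.142, -0.0, -0.0]
force: [0.6, -1.0, -0.2]
width: 0.97
```

Call:
jog_arm(commands=[{"translation":[0,0,-15],"turn":[0,0,0]},{"translation":[0,0,-40],"turn":[0,0,0]},{"translation":[0,0,-65],"turn":[0,0,0]},{"translation":[0,0,-90],"turn":[0,0,0]},{"translation":[0,0,-115],"turn":[0,0,0]},{"translation":[0,0,-125],"turn":[0,0,0]},{"translation":[0,0,-125],"turn":[0,0,0]}])

```text
clock: 7.98
position: [0.5766, 0.0402, 0.1623]
ee_rot: [-3.141, 0.0, -0.007]
force: [0.1, -0.2, 0.3]
width: 1.0
```

Call:
jog_arm(commands=[{"translation":[-5,-15,0],"turn":[0,0,0]},{"translation":[-14,-47,0],"turn":[0,0,0]},{"translation":[-24,-82,0],"turn":[0,0,0]},{"translation":[-34,-117,0],"turn":[0,0,0]},{"translation":[-44,-152,0],"turn":[0,0,0]},{"translation":[-54,-187,0],"turn":[0,0,0]},{"translation":[-64,-220,0],"turn":[0,0,0]},{"translation":[-72,-248,0],"turn":[0,0,0]},{"translation":[-76,-261,0],"turn":[0,0,0]},{"translation":[-76,-261,0],"turn":[0,0,0]},{"translation":[-76,-261,0],"turn":[0,0,0]}])

```text
clock: 8.9
position: [0.4985, 0.3005, 0.1585]
ee_rot: [3.14, 0.002, -0.002]
force: [1.1, -1.8, 1.0]
width: 0.998
```

```bash
python3 - <<'E'
from h import *
o=arm.observe(); print(o['position'],o['ee_rot'],o['clock'])
i=arm.camera_info('wrist'); im=arm.get_image('wrist')
for P in ([.499,.301,.0],[.593,.255,0],[.499,.301,.06],[.593,.255,0.05]): cv2.circle(im,tuple(int(t) for t in proj(i,P)[0]),2,(0,0,255),-1)
for d in arm.landmark_of('wrist','objective_60'): print(d,at_z(i,d['at'],0))
cv2.imwrite('pics/w4.png',im)
E
```

```text
[0.49854593 0.30053447 0.15846778] [ 3.14007164e+00  1.70605076e-03 -2.09870929e-03] 8.9
{'at': [259.6, 172.2], 'confidence': 0.76} [0.49966798 0.29975016 0.        ]
{'at': [347.2, 218.1], 'confidence': 0.64} [0.5903498 0.2513063 0.       ]
```

View pics/w4.png

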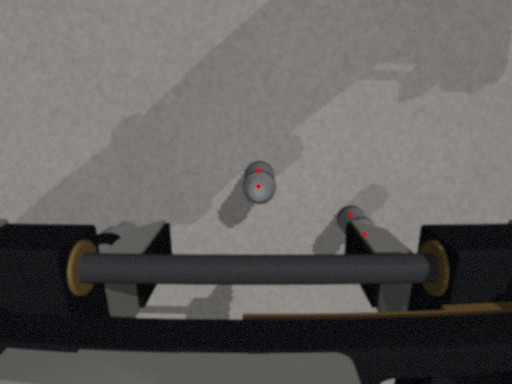

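Call:
jog_arm(commands=[{"translation":[0,0,25],"turn":[0,0,0]},{"translation":[0,0,50],"turn":[0,0,0]},{"translation":[0,0,75],"turn":[0,0,0]},{"translation":[0,0,100],"turn":[0,0,0]},{"translation":[0,0,122],"turn":[0,0,0]},{"translation":[0,0,135],"turn":[0,0,0]},{"translation":[0,0,135],"turn":[0,0,0]},{"translation":[0,0,135],"turn":[0,0,0]}])

```text
clock: 9.67
position: [0.4994, 0.299, 0.0243]
ee_rot: [3.14, -0.004, -0.001]
force: [-0.0, 0.2, -0.0]
width: 1.001
```

Call:
jog_arm(commands=[{"translation":[0,0,0],"turn":[0,0,0]},{"translation":[0,0,0],"turn":[0,0,0]},{"translation":[0,0,0],"turn":[0,0,0]},{"translation":[0,0,0],"turn":[0,0,0]},{"translation":[0,0,0],"turn":[0,0,0]},{"translation":[0,0,0],"turn":[0,0,0]},{"translation":[0,0,0],"turn":[0,0,0]},{"translation":[0,0,0],"turn":[0,0,0]},{"translation":[0,0,0],"turn":[0,0,0]},{"translation":[0,0,0],"turn":[0,0,0]},{"translation":[0,0,0],"turn":[0,0,0]}], claw=1)

```text
clock: 10.58
position: [0.499, 0.301, 0.0247]
ee_rot: [3.142, -0.0, 0.0]
force: [-0.6, -0.1, 0.6]
width: 0.301
```

Call:
jog_arm(commands=[{"translation":[0,0,-5],"turn":[0,0,0]},{"translation":[0,0,-15],"turn":[0,0,0]},{"translation":[0,0,-35],"turn":[0,0,0]},{"translation":[0,0,-60],"turn":[0,0,0]},{"translation":[0,0,-85],"turn":[0,0,0]},{"translation":[0,0,-110],"turn":[0,0,0]},{"translation":[0,0,-135],"turn":[0,0,0]},{"translation":[0,0,-145],"turn":[0,0,0]},{"translation":[0,0,-145],"turn":[0,0,0]}])

```text
clock: 11.33
position: [0.5004, 0.3019, 0.1729]
ee_rot: [-3.138, 0.0, -0.007]
force: [0.8, 0.7, -1.3]
width: 0.303
```

Call:
jog_arm(commands=[{"translation":[3,13,0],"turn":[0,0,0]},{"translation":[10,42,0],"turn":[0,0,0]},{"translation":[18,75,0],"turn":[0,0,0]},{"translation":[26,108,0],"turn":[0,0,0]},{"translation":[34,141,0],"turn":[0,0,0]},{"translation":[42,174,0],"turn":[0,0,0]},{"translation":[50,207,0],"turn":[0,0,0]},{"translation":[58,240,0],"turn":[0,0,0]},{"translation":[66,273,0],"turn":[0,0,0]},{"translation":[72,298,0],"turn":[0,0,0]},{"translation":[75,311,0],"turn":[0,0,0]},{"translation":[75,311,0],"turn":[0,0,0]}])

```text
clock: 12.33
position: [0.5732, -0.0151, 0.1681]
ee_rot: [3.139, -0.01, -0.004]
force: [-0.0, -0.3, -1.4]
width: 0.297
```

Call:
jog_arm(commands=[{"translation":[0,0,0],"turn":[0,0,0]},{"translation":[0,0,20],"turn":[0,0,0]},{"translation":[0,0,45],"turn":[0,0,0]},{"translation":[0,0,70],"turn":[0,0,0]},{"translation":[0,0,95],"turn":[0,0,0]},{"translation":[0,0,115],"turn":[0,0,0]},{"translation":[0,0,128],"turn":[0,0,0]},{"translation":[0,0,135],"turn":[0,0,0]},{"translation":[0,0,139],"turn":[0,0,0]},{"translation":[0,0,140],"turn":[0,0,0]},{"translation":[0,0,140],"turn":[0,0,0]},{"translation":[0,0,140],"turn":[0,0,0]}])

```text
clock: 13.33
position: [0.5746, -0.0097, 0.0306]
ee_rot: [-3.141, -0.0, -0.002]
force: [-0.1, 0.1, -0.5]
width: 0.298
```

Call:
jog_arm(commands=[{"translation":[0,0,0],"turn":[0,0,0]},{"translation":[0,0,0],"turn":[0,0,0]},{"translation":[0,0,0],"turn":[0,0,0]},{"translation":[0,0,0],"turn":[0,0,0]},{"translation":[0,0,0],"turn":[0,0,0]},{"translation":[0,0,0],"turn":[0,0,0]},{"translation":[0,0,0],"turn":[0,0,0]},{"translation":[0,0,0],"turn":[0,0,0]},{"translation":[0,0,0],"turn":[0,0,0]},{"translation":[0,0,0],"turn":[0,0,0]}], claw=-1)

```text
clock: 14.17
position: [0.574, -0.01, 0.0297]
ee_rot: [3.142, -0.0, -0.0]
force: [0.0, 0.1, -0.1]
width: 0.965
```

Call:
jog_arm(commands=[{"translation":[0,0,-15],"turn":[0,0,0]},{"translation":[0,0,-40],"turn":[0,0,0]},{"translation":[0,0,-65],"turn":[0,0,0]},{"translation":[0,0,-90],"turn":[0,0,0]},{"translation":[0,0,-115],"turn":[0,0,0]},{"translation":[0,0,-130],"turn":[0,0,0]},{"translation":[0,0,-130],"turn":[0,0,0]}])

```text
clock: 14.75
position: [0.5761, -0.01, 0.1634]
ee_rot: [-3.141, 0.0, -0.009]
force: [0.5, 0.5, -0.3]
width: 1.0
```

Call:
jog_arm(commands=[{"translation":[1,-13,0],"turn":[0,0,0]},{"translation":[3,-42,0],"turn":[0,0,0]},{"translation":[5,-77,0],"turn":[0,0,0]},{"translation":[8,-112,0],"turn":[0,0,0]},{"translation":[10,-147,0],"turn":[0,0,0]},{"translation":[12,-182,0],"turn":[0,0,0]},{"translation":[15,-217,0],"turn":[0,0,0]},{"translation":[17,-248,0],"turn":[0,0,0]},{"translation":[18,-263,0],"turn":[0,0,0]},{"translation":[18,-263,0],"turn":[0,0,0]},{"translation":[18,-263,0],"turn":[0,0,0]}])

```text
clock: 15.67
position: [0.5909, 0.254, 0.1582]
ee_rot: [3.141, 0.003, -0.003]
force: [-0.5, -0.7, 0.1]
width: 1.003
```

```bash
python3 - <<'E'
from h import *
o=arm.observe(); print(o['position'],o['ee_rot'],o['clock'])
i=arm.camera_info('wrist'); im=arm.get_image('wrist'); s=arm.get_image('scene')
for P in ([.592,.253,0],[.592,.253,0.05]): cv2.circle(im,tuple(int(t) for t in proj(i,P)[0]),2,(0,0,255),-1)
for d in arm.landmark_of('wrist','objective_50'): print(d,at_z(i,d['at'],0))
cv2.imwrite('pics/w5.png',np.hstack([im[:,60:460],s[100:300,110:310].repeat(2,0).repeat(2,1)[:384]]))
E
```

```text
[0.59090789 0.25403923 0.15820743] [ 3.14059755  0.00332168 -0.0032726 ] 15.6667
{'at': [260.1, 172.2], 'confidence': 0.59} [0.59239023 0.25340024 0.        ]
```

View pics/w5.png

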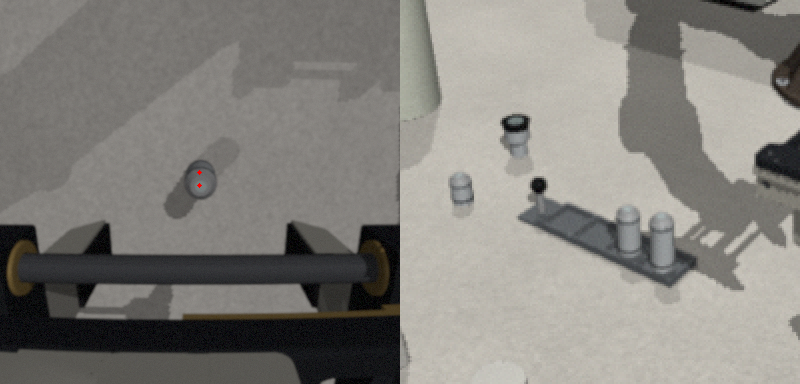

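The wrist crop shows the 50 mm objective centred (marks at (200,172)/(200,185)). The scene crop shows the 70 and 60 upright in the two far bays.

Call:
jog_arm(commands=[{"translation":[0,0,25],"turn":[0,0,0]},{"translation":[0,0,50],"turn":[0,0,0]},{"translation":[0,0,75],"turn":[0,0,0]},{"translation":[0,0,100],"turn":[0,0,0]},{"translation":[0,0,125],"turn":[0,0,0]},{"translation":[0,0,140],"turn":[0,0,0]},{"translation":[0,0,140],"turn":[0,0,0]},{"translation":[0,0,140],"turn":[0,0,0]}])

```text
clock: 16.48
position: [0.5919, 0.2513, 0.0194]
ee_rot: [3.14, -0.003, -0.002]
force: [0.1, 0.6, 0.1]
width: 0.999
```

Call:
jog_arm(commands=[{"translation":[0,0,0],"turn":[0,0,0]},{"translation":[0,0,0],"turn":[0,0,0]},{"translation":[0,0,0],"turn":[0,0,0]},{"translation":[0,0,0],"turn":[0,0,0]},{"translation":[0,0,0],"turn":[0,0,0]},{"translation":[0,0,0],"turn":[0,0,0]},{"translation":[0,0,0],"turn":[0,0,0]},{"translation":[0,0,0],"turn":[0,0,0]},{"translation":[0,0,0],"turn":[0,0,0]},{"translation":[0,0,0],"turn":[0,0,0]},{"translation":[0,0,0],"turn":[0,0,0]}], claw=1)

```text
clock: 17.4
position: [0.5921, 0.253, 0.0197]
ee_rot: [3.142, -0.0, 0.0]
force: [0.7, 0.0, -0.3]
width: 0.302
```

Call:
jog_arm(commands=[{"translation":[0,0,-5],"turn":[0,0,0]},{"translation":[0,0,-15],"turn":[0,0,0]},{"translation":[0,0,-35],"turn":[0,0,0]},{"translation":[0,0,-60],"turn":[0,0,0]},{"translation":[0,0,-85],"turn":[0,0,0]},{"translation":[0,0,-110],"turn":[0,0,0]},{"translation":[0,0,-135],"turn":[0,0,0]},{"translation":[0,0,-150],"turn":[0,0,0]},{"translation":[0,0,-150],"turn":[0,0,0]}])

```text
clock: 18.15
position: [0.594, 0.254, 0.1748]
ee_rot: [-3.138, 0.0, -0.01]
force: [0.8, -1.2, -0.3]
width: 0.301
```

Call:
jog_arm(commands=[{"translation":[-1,13,0],"turn":[0,0,0]},{"translation":[-2,42,0],"turn":[0,0,0]},{"translation":[-4,75,0],"turn":[0,0,0]},{"translation":[-6,108,0],"turn":[0,0,0]},{"translation":[-8,141,0],"turn":[0,0,0]},{"translation":[-10,174,0],"turn":[0,0,0]},{"translation":[-12,207,0],"turn":[0,0,0]},{"translation":[-14,240,0],"turn":[0,0,0]},{"translation":[-16,273,0],"turn":[0,0,0]},{"translation":[-18,300,0],"turn":[0,0,0]},{"translation":[-18,313,0],"turn":[0,0,0]},{"translation":[-18,313,0],"turn":[0,0,0]}])

```text
clock: 19.15
position: [0.5724, -0.0651, 0.1687]
ee_rot: [3.14, -0.01, -0.003]
force: [-0.8, 0.3, -1.3]
width: 0.298
```

Call:
jog_arm(commands=[{"translation":[0,0,0],"turn":[0,0,0]},{"translation":[0,0,20],"turn":[0,0,0]},{"translation":[0,0,45],"turn":[0,0,0]},{"translation":[0,0,70],"turn":[0,0,0]},{"translation":[0,0,95],"turn":[0,0,0]},{"translation":[0,0,118],"turn":[0,0,0]},{"translation":[0,0,132],"turn":[0,0,0]},{"translation":[0,0,140],"turn":[0,0,0]},{"translation":[0,0,144],"turn":[0,0,0]},{"translation":[0,0,145],"turn":[0,0,0]},{"translation":[0,0,145],"turn":[0,0,0]},{"translation":[0,0,145],"turn":[0,0,0]}])

```text
clock: 20.15
position: [0.5748, -0.0597, 0.0257]
ee_rot: [-3.141, -0.0, -0.003]
force: [0.5, -0.2, -0.6]
width: 0.299
```

Call:
jog_arm(commands=[{"translation":[0,0,0],"turn":[0,0,0]},{"translation":[0,0,0],"turn":[0,0,0]},{"translation":[0,0,0],"turn":[0,0,0]},{"translation":[0,0,0],"turn":[0,0,0]},{"translation":[0,0,0],"turn":[0,0,0]},{"translation":[0,0,0],"turn":[0,0,0]},{"translation":[0,0,0],"turn":[0,0,0]},{"translation":[0,0,0],"turn":[0,0,0]},{"translation":[0,0,0],"turn":[0,0,0]},{"translation":[0,0,0],"turn":[0,0,0]}], claw=-1)

```text
clock: 20.98
position: [0.574, -0.06, 0.0247]
ee_rot: [-3.142, 0.0, -0.0]
force: [-0.3, -0.2, -0.4]
width: 0.968
```

Call:
jog_arm(commands=[{"translation":[0,0,-15],"turn":[0,0,0]},{"translation":[0,0,-40],"turn":[0,0,0]},{"translation":[0,0,-65],"turn":[0,0,0]},{"translation":[0,0,-90],"turn":[0,0,0]},{"translation":[0,0,-115],"turn":[0,0,0]},{"translation":[0,0,-135],"turn":[0,0,0]},{"translation":[0,0,-135],"turn":[0,0,0]}])

```text
clock: 21.57
position: [0.5764, -0.0602, 0.1641]
ee_rot: [3.141, -0.0, 0.011]
force: [0.0, 0.5, -0.2]
width: 1.0
```

Call:
jog_arm(commands=[{"translation":[2,10,0],"turn":[0,0,0]},{"translation":[6,34,0],"turn":[0,0,0]},{"translation":[12,67,0],"turn":[0,0,0]},{"translation":[18,100,0],"turn":[0,0,0]},{"translation":[24,133,0],"turn":[0,0,0]},{"translation":[30,166,0],"turn":[0,0,0]},{"translation":[34,190,0],"turn":[0,0,0]},{"translation":[36,202,0],"turn":[0,0,0]},{"translation":[36,202,0],"turn":[0,0,0]},{"translation":[36,202,0],"turn":[0,0,0]}])

```text
clock: 22.4
position: [0.6093, -0.2619, 0.1585]
ee_rot: [-3.141, 0.002, 0.003]
force: [0.0, 1.0, -0.6]
width: 0.997
```

```bash
python3 - <<'E'
from h import *
o=arm.observe(); print(o['position'],o['ee_rot'],o['clock'])
i=arm.camera_info('wrist'); im=arm.get_image('wrist'); s=arm.get_image('scene')
for P in ([.610,-.262,0],[.610,-.262,0.04]): cv2.circle(im,tuple(int(t) for t in proj(i,P)[0]),2,(0,0,255),-1)
for d in arm.landmark_of('wrist','objective_40'): print(d,at_z(i,d['at'],0))
cv2.imwrite('pics/w6.png',np.hstack([im[:,60:460],s[100:300,110:310].repeat(2,0).repeat(2,1)[:384]]))
E
```

```text
[ 0.60934252 -0.26189574  0.15850871] [-3.14051727e+00  1.57485696e-03  2.61736618e-03] 22.4
{'at': [257.9, 176.6], 'confidence': 0.8} [ 0.60869143 -0.26673518  0.        ]
```

View pics/w6.png

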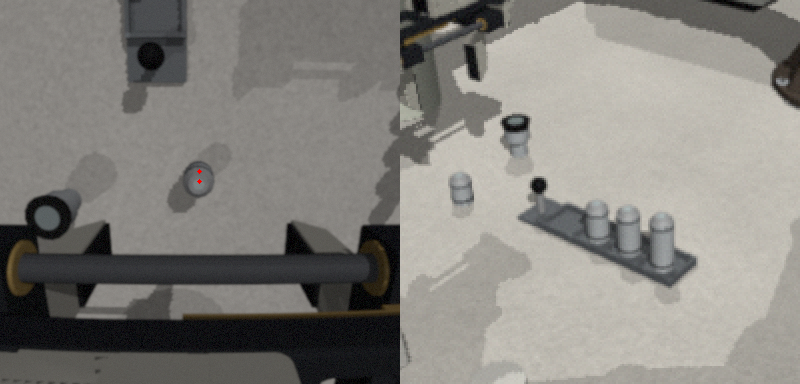

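Call:
jog_arm(commands=[{"translation":[0,0,25],"turn":[0,0,0]},{"translation":[0,0,50],"turn":[0,0,0]},{"translation":[0,0,75],"turn":[0,0,0]},{"translation":[0,0,100],"turn":[0,0,0]},{"translation":[0,0,125],"turn":[0,0,0]},{"translation":[0,0,140],"turn":[0,0,0]},{"translation":[0,0,146],"turn":[0,0,0]},{"translation":[0,0,146],"turn":[0,0,0]}])

```text
clock: 23.22
position: [0.6093, -0.2601, 0.0124]
ee_rot: [-3.14, -0.003, 0.004]
force: [-0.4, -0.1, -0.5]
width: 0.998
```

Call:
jog_arm(commands=[{"translation":[0,0,0],"turn":[0,0,0]},{"translation":[0,0,0],"turn":[0,0,0]},{"translation":[0,0,0],"turn":[0,0,0]},{"translation":[0,0,0],"turn":[0,0,0]},{"translation":[0,0,0],"turn":[0,0,0]},{"translation":[0,0,0],"turn":[0,0,0]},{"translation":[0,0,0],"turn":[0,0,0]},{"translation":[0,0,0],"turn":[0,0,0]},{"translation":[0,0,0],"turn":[0,0,0]},{"translation":[0,0,0],"turn":[0,0,0]},{"translation":[0,0,0],"turn":[0,0,0]}], claw=1)

```text
clock: 24.13
position: [0.61, -0.262, 0.0137]
ee_rot: [-3.142, 0.0, 0.0]
force: [-0.5, -0.6, -0.1]
width: 0.3
```

Call:
jog_arm(commands=[{"translation":[0,0,-5],"turn":[0,0,0]},{"translation":[0,0,-15],"turn":[0,0,0]},{"translation":[0,0,-35],"turn":[0,0,0]},{"translation":[0,0,-60],"turn":[0,0,0]},{"translation":[0,0,-85],"turn":[0,0,0]},{"translation":[0,0,-110],"turn":[0,0,0]},{"translation":[0,0,-135],"turn":[0,0,0]},{"translation":[0,0,-146],"turn":[0,0,0]},{"translation":[0,0,-146],"turn":[0,0,0]}])

```text
clock: 24.88
position: [0.6117, -0.2628, 0.1635]
ee_rot: [3.14, -0.0, 0.009]
force: [0.6, -0.3, -0.6]
width: 0.298
```

Call:
jog_arm(commands=[{"translation":[-3,-12,0],"turn":[0,0,0]},{"translation":[-9,-36,0],"turn":[0,0,0]},{"translation":[-16,-66,0],"turn":[0,0,0]},{"translation":[-23,-96,0],"turn":[0,0,0]},{"translation":[-30,-126,0],"turn":[0,0,0]},{"translation":[-35,-144,0],"turn":[0,0,0]},{"translation":[-37,-152,0],"turn":[0,0,0]},{"translation":[-37,-152,0],"turn":[0,0,0]},{"translation":[-37,-152,0],"turn":[0,0,0]}])

```text
clock: 25.63
position: [0.5724, -0.1103, 0.1588]
ee_rot: [3.141, 0.0, -0.002]
force: [-0.4, -0.9, -1.3]
width: 0.299
```

Descend 0.160 → 0.019 (141), release, retreat and clear back.

Call:
jog_arm(commands=[{"translation":[0,0,0],"turn":[0,0,0]},{"translation":[0,0,20],"turn":[0,0,0]},{"translation":[0,0,45],"turn":[0,0,0]},{"translation":[0,0,70],"turn":[0,0,0]},{"translation":[0,0,95],"turn":[0,0,0]},{"translation":[0,0,116],"turn":[0,0,0]},{"translation":[0,0,129],"turn":[0,0,0]},{"translation":[0,0,137],"turn":[0,0,0]},{"translation":[0,0,140],"turn":[0,0,0]},{"translation":[0,0,141],"turn":[0,0,0]},{"translation":[0,0,141],"turn":[0,0,0]},{"translation":[0,0,141],"turn":[0,0,0]}])

```text
clock: 26.63
position: [0.5737, -0.1104, 0.0197]
ee_rot: [3.141, -0.001, 0.003]
force: [-0.0, 0.4, -0.3]
width: 0.298
```

Call:
jog_arm(commands=[{"translation":[0,0,0],"turn":[0,0,0]},{"translation":[0,0,0],"turn":[0,0,0]},{"translation":[0,0,0],"turn":[0,0,0]},{"translation":[0,0,0],"turn":[0,0,0]},{"translation":[0,0,0],"turn":[0,0,0]},{"translation":[0,0,0],"turn":[0,0,0]},{"translation":[0,0,0],"turn":[0,0,0]},{"translation":[0,0,0],"turn":[0,0,0]},{"translation":[0,0,0],"turn":[0,0,0]},{"translation":[0,0,0],"turn":[0,0,0]}], claw=-1)

```text
clock: 27.47
position: [0.573, -0.1101, 0.0187]
ee_rot: [3.142, -0.0, -0.0]
force: [-0.1, 0.4, -0.3]
width: 0.966
```

Call:
jog_arm(commands=[{"translation":[0,0,-15],"turn":[0,0,0]},{"translation":[0,0,-40],"turn":[0,0,0]},{"translation":[0,0,-70],"turn":[0,0,0]},{"translation":[0,0,-105],"turn":[0,0,0]},{"translation":[0,0,-140],"turn":[0,0,0]},{"translation":[0,15,-175],"turn":[0,0,0]},{"translation":[0,40,-200],"turn":[0,0,0]},{"translation":[0,65,-210],"turn":[0,0,0]},{"translation":[0,80,-210],"turn":[0,0,0]},{"translation":[0,80,-210],"turn":[0,0,0]},{"translation":[0,80,-210],"turn":[0,0,0]},{"translation":[0,80,-210],"turn":[0,0,0]}])

```text
clock: 28.47
position: [0.5728, -0.1888, 0.2282]
ee_rot: [-3.141, -0.001, 0.001]
force: [-0.1, -0.2, -0.2]
width: 1.0
```

```bash
python3 - <<'E'
from h import *
o=arm.observe(); print(o['position'],o['clock'],o['force'])
i=arm.camera_info('wrist'); im=arm.get_image('wrist'); s=arm.get_image('scene'); si=arm.camera_info('scene')
arm.get_image('side'); di=arm.camera_info('side')
a=-1.585; c=np.array([.5735,-.0345]); u=np.array([np.cos(a),np.sin(a)]); v=np.array([-u[1],u[0]])
for n,j in(('wrist',i),('scene',si),('side',di)):
  for q in('objective_40','eyepiece_1'):
    for d in arm.landmark_of(n,q):
      p=at_z(j,d['at'],.004 if q[0]=='o' else 0)[:2]
      print(n,q,round(d['confidence'],2),p.round(3),'caddy mm',(np.array([(p-c)@u,(p-c)@v])*1e3).round(1))
cv2.imwrite('pics/w7.png',np.hstack([im[:,60:460],s[100:300,110:310].repeat(2,0).repeat(2,1)[:384]]))
E
```

```text
[ 0.57280595 -0.18883371  0.22820414] 28.4667 [-0.06702489 -0.16512562 -0.19411364]
wrist objective_40 0.96 [ 0.576 -0.116] caddy mm [81.2  3.4]
wrist objective_40 0.82 [ 0.575 -0.063] caddy mm [28.7  1.9]
wrist eyepiece_1 0.65 [ 0.477 -0.29 ] caddy mm [257.3 -93.1]
scene objective_40 0.82 [0.577 0.045] caddy mm [-79.2   2. ]
scene objective_40 0.68 [ 0.571 -0.113] caddy mm [79.  -1.7]
scene objective_40 0.67 [ 0.561 -0.063] caddy mm [ 28.6 -12.4]
scene objective_40 0.61 [ 0.58  -0.011] caddy mm [-23.9   6.6]
scene objective_40 0.23 [ 0.564 -0.048] caddy mm [13.4 -9.3]
scene eyepiece_1 0.72 [0.362 0.244] caddy mm [-276.  -215.3]
scene eyepiece_1 0.64 [ 0.477 -0.299] caddy mm [265.3 -92.3]
side objective_40 0.86 [0.58  0.041] caddy mm [-75.8   5.3]
side objective_40 0.77 [0.582 0.   ] caddy mm [-34.8   8.3]
side objective_40 0.59 [ 0.577 -0.106] caddy mm [71.6  4.5]
side objective_40 0.5 [ 0.571 -0.062] caddy mm [27.7 -2.6]
side eyepiece_1 0.9 [ 0.478 -0.287] caddy mm [253.7 -91.4]
side eyepiece_1 0.52 [0.359 0.23 ] caddy mm [-261.8 -217.8]
```

View pics/w7.png

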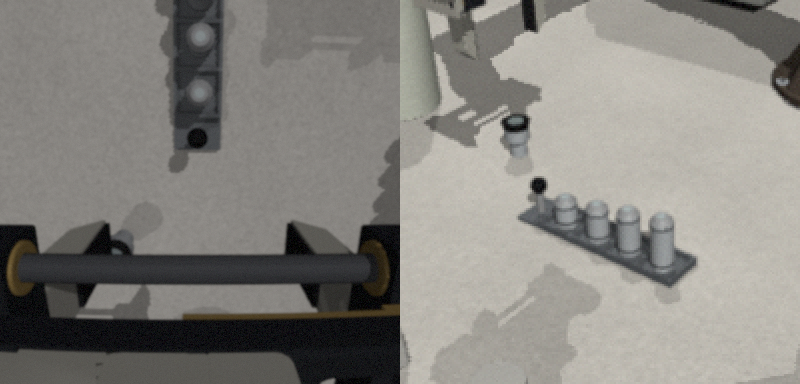

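```bash
python3 -c "
from cell import arm
print(arm.sign_off())"
```

```text
the job is handed in; nothing more can be done
None
```

I put all four objectives in the caddy in order of length, with the 40 mm one next to the knob, then 50, 60 and 70 mm. I handed the job in at about 28.6 s of the 106 s allowed; the hand-in gives no verdict.

- **Picture check:** The last scene view shows four upright objectives stepping up in height away from the knob. In the last wrist view, the two nearest the knob sit mid-bay. The gripper was open and clear of everything.
- **Release positions:** I let go of each objective within about 1 mm of its bay centre, as measured from the caddy position I had fitted. No contact force was over about 2 N.
- **Network check:** The last readings put the objectives mostly within 10 mm of their bay centres. One scene reading of the 50 mm objective was 12.4 mm off across the bay, and a low-confidence duplicate reading also appeared. The side and wrist views put that objective 2–3 mm off across the bay, so I took both as network noise.
- **Eyepieces:** Both still read within about 13 mm of where they started, which is within the networks' scatter. The gripper never touched them.

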